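# Load the bench tester and hold its specimen cover open

### The job

Slip the tall steel ring weight over the tester's upright load spindle until it sits on the shoulder, and let go of it. Then, before touching the release slide, tug the specimen cover up by its handle bar to learn whether its hidden catch has caught; if it has, push the release slide outward, away from the cover, to its stop to free it, and lift the cover to about 50 degrees. The cover shuts by itself, so finish while still holding it there by the handle, leaving the weight seated, and do not shift the small spacer ring, the knobbed weight or the dial gauge that lie near it.

Things in the scene. Friction and masses are not known exactly. Their poses are not given: they have to be found in the camera images.
- ring_center (a point): centre of the ring weight (half-way up): plain steel ring standing flat on the table, 50 mm outer diameter, 24 mm bore, 30 mm high, about 0.35 kg, the tallest of the bored rings; its own z axis is its bore axis
- load_seat (a point): on the tester: centre of the shoulder on which the ring weight comes to rest, 55 mm above the table. The steel spindle, 20 mm diameter with a chamfered top, rises 50 mm from it; the shoulder is 38 mm across and 25 mm high above the tester's deck. Its axes are the tester's: x from the handle towards the hinge, y from the cover towards the spindle, z up. A seated ring's centre is 15 mm above this point. The deck (250 x 320 mm, top at 30 mm) is fixed to the table
- spindle_top (a point): centre of the spindle's flat top, 105 mm above the table
- cover_hinge (a point): middle of the cover's hinge line, at the far edge of the chamber, 90 mm above the table. The hinge line runs along this point's y axis; axes as for load_seat
- cover_handle (a point): middle of the cover's handle bar: a round bar 12 mm thick, about 96 mm long, parallel to the hinge, 188 mm from the hinge line and, shut, 8 mm above it (98 mm above the table). It stands 40 mm clear of the cover's front edge (gap open from above and below), carried by an arm at each end, so it can be pinched from above across the bar. The point turns with the cover
- cover (a joint): angle of the aluminium cover (142 x 132 x 16 mm): 0 shut, grows as the handle rises, stop at 1.2 rad. Gravity and a spring shut it: 2 to 3 N at the handle lifts it. When caught it has about 0.035 rad of play (6.5 mm at the handle) and then stops dead; when not caught it goes on opening
- release_grip (a point): centre of the release slide's black upright grip, 26 mm (x) by 10 mm (y) by 30 mm high, on top of the catch housing at the side of the cover away from the spindle; the housing's top is 108 mm above the table, the grip reaches from 110 to 140 mm. Axes as for load_seat; it slides along -y
- release (a joint): travel of the release slide: 0 at rest (towards the cover), 0.015 m at its outer stop. About 3 N moves it and it stays where it is left. Beyond about 8 mm of travel it has drawn the hidden catch clear, and the catch then stays drawn. Its rest position tells nothing about whether the catch has caught
- spacer: bystander: low steel ring, 42 mm across, 12 mm high, 16 mm bore (too small for the spindle); origin at the centre of its underside
- plain_weight: bystander: solid steel weight with a small knob on top, 48 mm across, 46 mm high, no bore; origin at the centre of its underside
- dial_gauge: bystander: round dial gauge lying flat, 56 mm across, 20 mm high, with a 50 mm stem along its x axis
Not all that is in view belongs to the job. What is shaped like the part that bears ring_center but pink is not meant.

How it is judged:
On the way, in this order (a step that is already met when the one before it is completed fails the run):
1. the ring weight sits on the spindle's shoulder, released (horizontal distance between ring_center and load_seat below 0.004 m and z of ring_center in the frame of load_seat between 0.012 and 0.018 m and contact force between the fingers and ring_weight below 0.1 N), for 0.2 s.
2. the cover is tugged up through its play while the release slide is still at rest (value of joint cover above 0.018 rad and value of joint release below 0.004 m and contact force between the fingers and cover above 0.5 N), for 0.1 s.
3. the cover is lifted well open (value of joint cover above 0.7 rad and contact force between the fingers and cover above 0.5 N), for 0.2 s.
At the end, for the whole second after the job is handed in: The cover is held by the fingers (contact over 0.5 N, nothing loose propping it) at 0.7 rad (40 degrees) or more; the ring weight sits on the shoulder within 4 mm of the spindle's axis and 3 mm of its seated height (all of step 3 and horizontal distance between ring_center and load_seat below 0.004 m and z of ring_center in the frame of load_seat between 0.012 and 0.018 m and linear speed of ring_weight below 0.02 m/s and not (contact force between cover and ring_weight above 0.1 N) and not (contact force between cover and spacer above 0.1 N) and not (contact force between cover and plain_weight above 0.1 N) and not (contact force between cover and dial_gauge above 0.1 N)); the arm keeps its last pose, push and grip.
It fails at once if the spacer ring, the knobbed weight or the dial gauge is moved more than 30 mm (distance of any of spacer, plain_weight, dial_gauge from where it was at the start of the episode above 0.03 m).
It also fails if it takes over 72 s, if anything falls off the work surface, if the arm or the gripper's body presses on something with over 40 N, if the wrist force passes 120 N, or if a joint passes its speed limit or range.

### The arm

A 6-joint arm with a two-finger parallel gripper is mounted at the origin on the work surface. World frame = base frame: x ahead of the robot, y to its left, z up, the work surface at z = 0. Lengths are in m, angles in rad, forces in N, time in s.
With the tool pointing down it reaches from about 0.35 to 0.85 m from the base axis. Payload 8.1 kg.
Tool frame: the origin (TCP) lies on the centre line of the jaws, within the pads' length; the fingertips stand robot.tip_extent ahead of it and the grasp point (between the pads) lies 11 mm behind it (robot.tip_extent is the distance from the TCP to the fingertips, in m); y points along the fingers, z is the direction in which the jaws open and shut, and the axes are right-handed (so a half turn about y gives the same grasp; the last joint's range is limited). The gripper opens to 93 mm and grips with 3 to 60 N. Pads are 15 mm wide; open, the fingers measure 128 mm over their backs; the gripper's body (75 mm by 188 mm) begins 65 mm behind the grasp point.
Start: joints at [-0.085, 0.13, 1.488, -0, 1.523, -0.085], TCP at [0.6, 0, 0.227] pointing down, gripper open.
Joint ranges: [-2.96, 2.96], [-0.89, 2.26], [0.02, 2.5], [-1.34, 4.48], [0, 2.73], [-2.66, 2.66]. Speed limits (rad/s): [2.39, 2.39, 2.79, 3.14, 3.14, 3.14].

### API

Orientations are given as a rotation vector (axis times angle).
In Python, from plant import monitor, optics, robot gives the robot as it stands.
- The arm moves only by the shell command python3 -m inch 'ROWS' [OPENING] [FORCE]. ROWS is JSON, a list that holds one entry, the list of rows, each a list of 6 numbers: the shift along the tool's x, y, z in mm, then the turn, a rotation vector about the tool's x, y, z in rad. A call has 1 to 8 rows; each row shifts and turns the commanded pose from where the row before left it, along the tool's axes as they then stand; what a row does not reach is not made up. A row lasts 1/8 s, in which the tool goes at most 62.5 mm and 10.7 degrees, less where a joint would pass 70% of its speed; a pose out of reach is approached as far as the arm can. A call is refused whole if a number of a shift passes 62.5 or a number of a turn 0.188, either way. A call with a gripper value outside its range is refused whole. OPENING is the finger opening in mm, from 0 to 93, set as the call begins (- or left out, the last holds). The fingers move at their own pace and stop on an object; FORCE is the grip in N (left out, the last holds). Time passes only in rows, so rows that do not move let the fingers close. It gives the time, the measured TCP pose, the force and the opening at its end, in the units of the state.
- monitor.read_state(): the state, without advancing time (a new reading comes with each control period).
- optics.read_camera(name): name is "scene" or "side" or "wrist"; returns a dict with "image" (480x640x3 uint8, blue, green, red), "fx", "fy", "cx", "cy" (pixels), "rvec" (rotation vector, rad) and "tvec" (3), from world to camera coordinates, as OpenCV has them. Camera axes: x right, y down, z forward; pixel columns grow to the right and rows downward; lengths in m; the calibration is good to about 2 mm. A picture is of the moment at which its call begins. There is no depth.
- robot.close_job(): hands the job in, once; it reports no verdict.
The state is a dict: "t": time; "q": joint angles; "dq": joint speeds; "joint_torque": joint torques, N m; "tool_pos": TCP position; "orientation": TCP orientation; "force": force on the tool from outside, world axes, zero at the start; "wrist_torque": the same for the moment, N m; "opening": finger opening in m.
Only numpy, scipy, OpenCV 4.12 (cv2) and the standard library are available. Lean on these libraries where they do the work, as an engineer would, in place of code of your own. Each camera call takes 0.05 s, during which the arm holds its last target.

## Working session

There is one attempt and no reset: what is moved stays moved. The work goes in short steps, Python scripts to look and compute and a shell command to move; the robot and the scene stay as the last step left them, time stands still between calls to the robot, and variables do not carry over. Pictures are saved under pics/ and viewed, and the job is handed in when it is done.

```bash
ls; mkdir -p pics
cat > h.py <<'E'
import numpy as np, cv2, pickle
from plant import monitor, optics, robot
def snap(name,tag):
    c=optics.read_camera(name); cv2.imwrite(f'pics/{tag}.png',c['image']); pickle.dump(c,open(f'pics/{tag}.pkl','wb')); return c
def load(tag): return pickle.load(open(f'pics/{tag}.pkl','rb'))
def ray(c,u,v):
    R=cv2.Rodrigues(np.array(c['rvec'],float))[0]; t=np.array(c['tvec'],float)
    d=R.T@np.array([(u-c['cx'])/c['fx'],(v-c['cy'])/c['fy'],1]); return -R.T@t,d
def atz(c,u,v,z):
    o,d=ray(c,u,v); return o+d*(z-o[2])/d[2]
def proj(c,p):
    R=cv2.Rodrigues(np.array(c['rvec'],float))[0]; q=R@np.array(p,float)+np.array(c['tvec'],float)
    return np.array([c['fx']*q[0]/q[2]+c['cx'],c['fy']*q[1]/q[2]+c['cy']])
def crop(tag,x0,y0,x1,y1,s,out):
    im=load(tag)['image'][y0:y1,x0:x1]; cv2.imwrite(f'pics/{out}.png',cv2.resize(im,None,fx=s,fy=s,interpolation=cv2.INTER_CUBIC))
def toolR(): return cv2.Rodrigues(np.array(monitor.read_state()['orientation'],float))[0]
def delta(target):
    s=monitor.read_state(); return toolR().T@(np.array(target)-np.array(s['tool_pos']))*1000
E
python3 - <<'E'
from h import *
for n in ['scene','side','wrist']: 
    c=snap(n,n+'0'); o,_=ray(c,0,0); print(n,o,c['fx'])
print(monitor.read_state(), robot.tip_extent); print(toolR())
E
```

```text
pics
scene [0.97903738 0.57895301 0.54554779] 435.29160358460996
side [0.38335941 0.83763784 1.05098126] 564.4996560223024
wrist [0.60050637 0.08567148 0.38376305] 376.4499194912894
{'t': 0.15, 'q': array([-8.54013494e-02,  1.31030918e-01,  1.48900280e+00,  6.09079126e-06,
        1.52298858e+00, -8.53694662e-02]), 'dq': array([ 0.00127523, -0.00250382, -0.00321778, -0.00084277, -0.00278619,
       -0.00073226]), 'joint_torque': array([ 8.59073725e-05, -5.60473788e+01, -4.92333663e+01,  7.68201635e-02,
        3.05504061e-02, -1.41810942e-04]), 'tool_pos': array([5.99584811e-01, 5.93327963e-05, 2.25817043e-01]), 'orientation': array([-1.21013858,  1.21033228, -1.20845546]), 'force': array([-0.55523376, -0.06508172, -0.17831951]), 'wrist_torque': array([ 0.04377245,  0.0155823 , -0.00221305]), 'opening': 0.09306588091105336} 0.008
[[-3.22696385e-05 -1.42391149e-03  9.99998986e-01]
 [-9.99999991e-01  1.28006549e-04 -3.20874008e-05]
 [-1.27960729e-04 -9.99998978e-01 -1.42391561e-03]]
```

View pics/scene0.png

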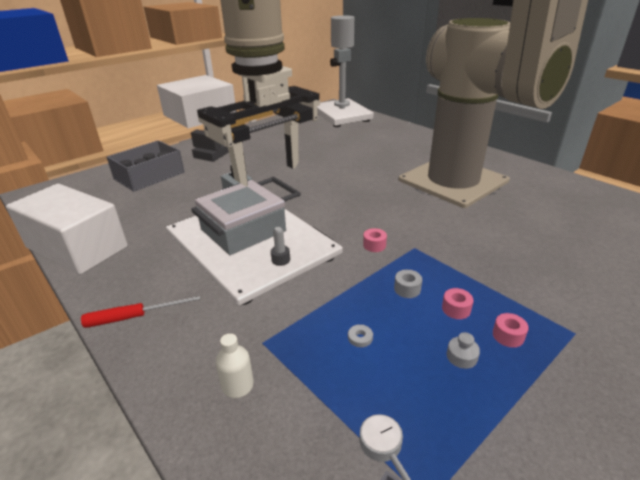

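View pics/side0.png

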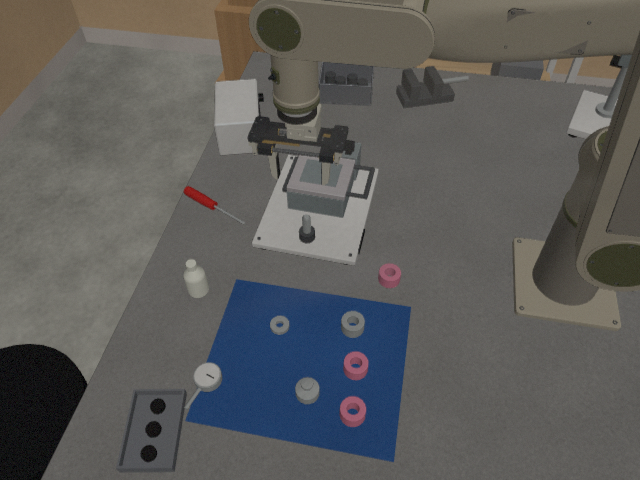

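View pics/wrist0.png

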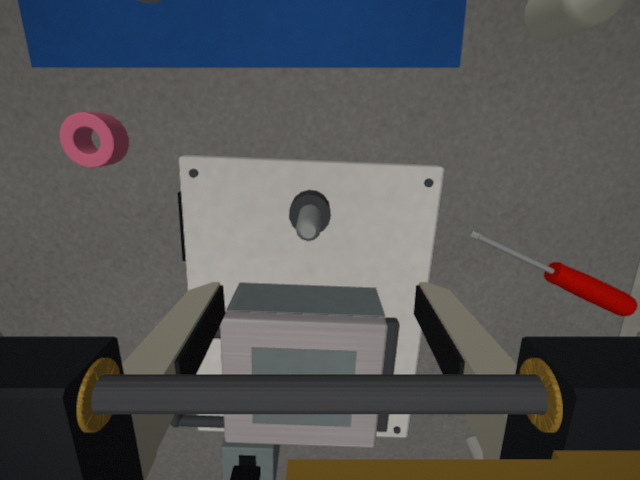

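Run:
```python
from h import *
crop('side0',230,110,420,360,3,'c1')
crop('scene0',150,150,350,310,4,'c2')
crop('side0',240,280,420,440,4,'c3')
```

```text
(no output)
```

View pics/c1.png

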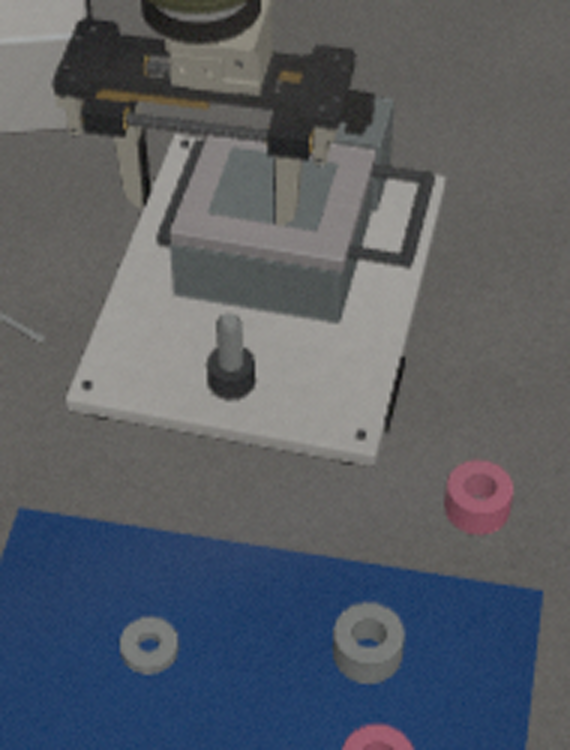

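View pics/c2.png

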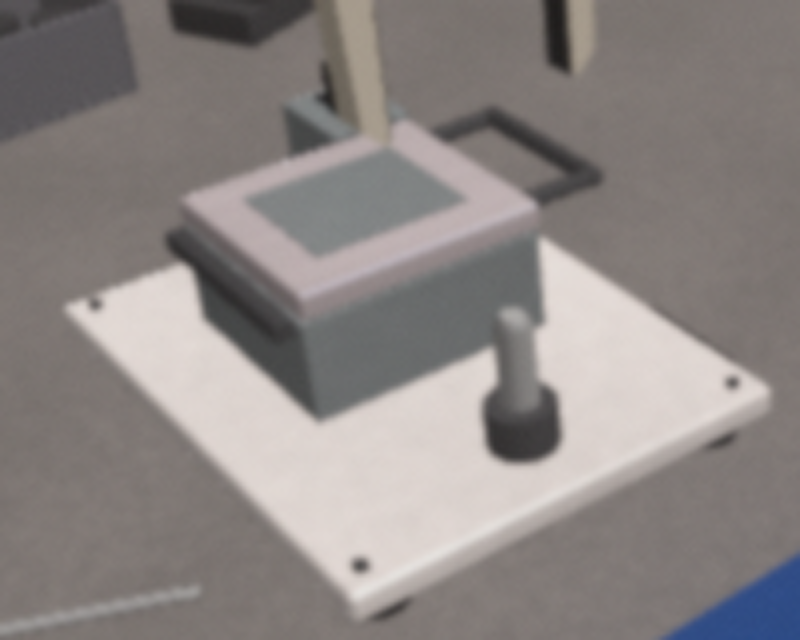

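View pics/c3.png

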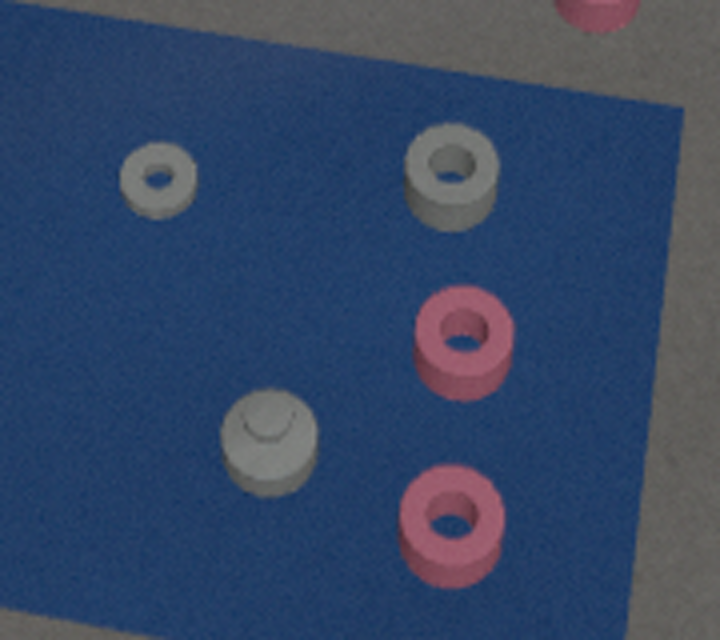

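Run:
```python
from h import *
s=load('side0');c=load('scene0');w=load('wrist0')
crop('scene0',340,250,540,400,4,'c4')
print('ring',atz(s,240+452/4,280+165/4,.03))
print('spin',atz(s,306.7,217.3,.105),atz(c,278,228.7,.105),atz(w,308,230,.105))
# shoulder top in wrist
print('deck corners wrist',[atz(w,*p,.03).round(4) for p in [(181,157),(442,168)]])
print('handle side',[atz(s,230+x/3,110+y/3,.098).round(4) for x,y in [(428,178),(405,260)]],'cover corners',[atz(s,230+x/3,110+y/3,.106).round(4) for x,y in [(172,236),(352,262),(378,150),(205,137)]])
print('knob',atz(s,240+270/4,280+415/4,.046),'spacer',atz(s,240+158/4,280+176/4,.012),'pink',atz(s,240+464/4,280+325/4,.03), atz(s,230+480/3,110+487/3,.03))
```

```text
ring [0.44746344 0.20935619 0.03      ]
spin [0.58811538 0.00577284 0.105     ] [0.59218977 0.00401181 0.105     ] [0.59169577 0.00364378 0.105     ]
deck corners wrist [array([0.4726, 0.0518, 0.03  ]), array([0.7146, 0.0418, 0.03  ])]
handle side [array([ 0.4636, -0.1854,  0.098 ]), array([ 0.4687, -0.0895,  0.098 ])] cover corners [array([ 0.6519, -0.0741,  0.106 ]), array([ 0.508, -0.072,  0.106]), array([ 0.5079, -0.2026,  0.106 ]), array([ 0.6517, -0.1923,  0.106 ])]
knob [0.50997649 0.37239247 0.046     ] spacer [0.60124521 0.23449912 0.012     ] pink [0.42711288 0.29962148 0.03      ] [0.38601971 0.0679483  0.03      ]
```

View pics/c4.png

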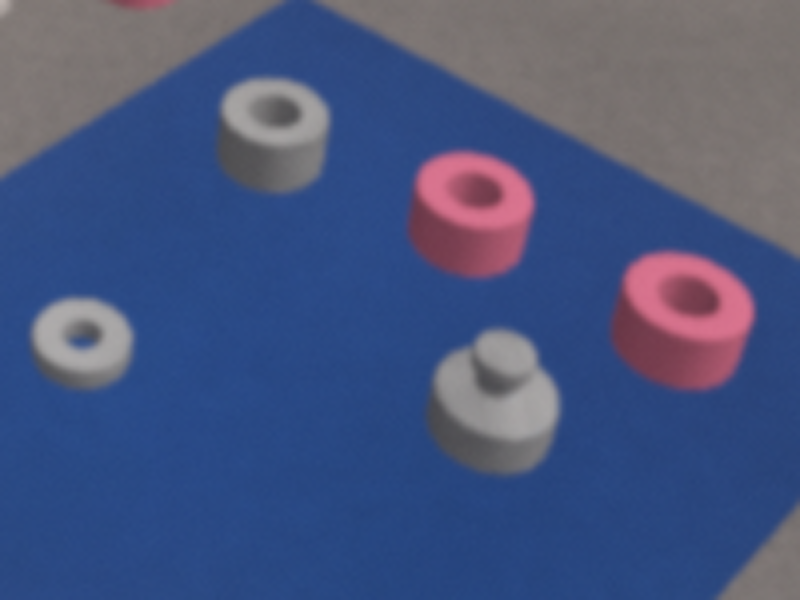

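```bash
python3 -m inch '[[[-42,0,-30,0,0,0],[-42,0,-30,0,0,0],[-42,0,-30,0,0,0],[-42,0,-30,0,0,0],[-42,0,-30,0,0,0],[0,20,0,0,0,0],[0,0,0,0,0,0]]]' 80
python3 - <<'E'
from h import *
snap('wrist','w1'); print(monitor.read_state()['tool_pos'],toolR().round(4))
crop('w1',160,100,560,400,2,'w1c')
E
```

```text
t: 1.02
tool_pos: [0.4489, 0.2093, 0.2043]
orientation: [-1.213, 1.21, -1.208]
force: [0.1, -0.1, -0.5]
opening: 0.08
[0.44964569 0.20902186 0.20530896] [[-4.0e-04 -2.3e-03  1.0e+00]
 [-1.0e+00 -1.3e-03 -4.0e-04]
 [ 1.3e-03 -1.0e+00 -2.3e-03]]
```

View pics/w1.png

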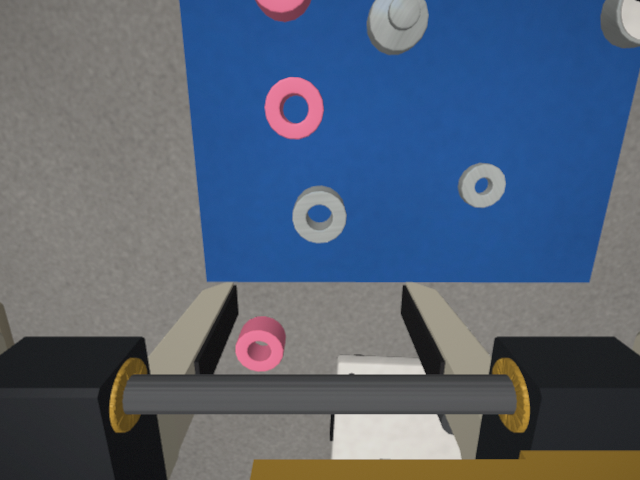

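Run:
```python
from h import *
w=load('w1');c=load('scene0');s=load('side0')
print(atz(w,319.5,216,.03),atz(c,408.5,277,.03),proj(w,[.4489,.2093,.011]))
crop('w1',260,160,380,260,6,'w1c')
```

```text
[0.44965715 0.21004189 0.03      ] [0.44911021 0.20726087 0.03      ] [318.74170355 211.81981396]
```

View pics/w1c.png

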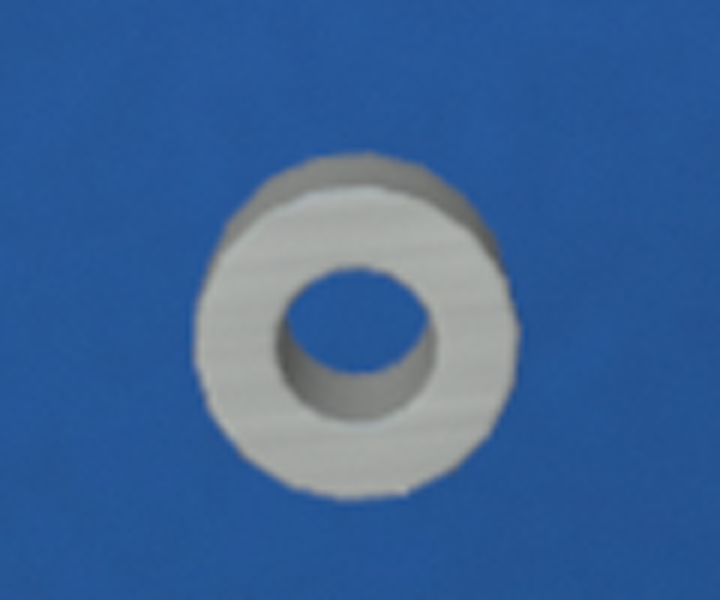

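```bash
python3 -m inch '[[[-0.5,50,0.3,0,0,0],[0,50,0,0,0,0],[0,50,0,0,0,0],[0,30,0,0,0,0],[0,12,0,0,0,0],[0,0,0,0,0,0],[0,0,0,0,0,0]]]' 80
python3 -c "
from h import *
print([monitor.read_state()['tool_pos'] for i in range(3)])"
```

```text
t: 1.95
tool_pos: [0.4519, 0.2107, 0.0164]
orientation: [-1.206, 1.208, -1.21]
force: [0.4, -0.3, 1.2]
opening: 0.0797
[array([0.45193444, 0.21071533, 0.01637032]), array([0.45193444, 0.21071533, 0.01637032]), array([0.45193444, 0.21071533, 0.01637032])]
```

```bash
python3 -m inch '[[[0,3,0,0,0,0],[0,0,0,0,0,0],[0,0,0,0,0,0]]]' 80
python3 -m inch '[[[0,0,0,0,0,0],[0,0,0,0,0,0],[0,0,0,0,0,0],[0,0,0,0,0,0],[0,0,0,0,0,0],[0,0,0,0,0,0],[0,0,0,0,0,0],[0,0,0,0,0,0]]]' 40 25
```

```text
t: 2.33
tool_pos: [0.4505, 0.2107, 0.012]
orientation: [-1.209, 1.209, -1.209]
force: [-0.7, -0.2, 0.7]
opening: 0.0802
t: 3.32
tool_pos: [0.4499, 0.2105, 0.0115]
orientation: [-1.21, 1.21, -1.209]
force: [-5.5, 0.7, 3.8]
opening: 0.0492
```

```bash
python3 -m inch '[[[0,-30,0,0,0,0],[0,-50,0,0,0,0],[0,-50,0,0,0,0],[0,-30,0,0,0,0],[0,0,0,0,0,0],[0,0,0,0,0,0]]]'
python3 - <<'E'
from h import *
snap('wrist','w2'); snap('side','s2'); snap('scene','sc2'); print(monitor.read_state()['tool_pos'],toolR().round(4),monitor.read_state()['force'])
E
```

```text
t: 4.08
tool_pos: [0.4496, 0.2101, 0.1697]
orientation: [-1.211, 1.21, -1.209]
force: [0.1, -0.2, -3.2]
opening: 0.0492
[0.44911421 0.21004434 0.16926965] [[-1.0e-04 -3.5e-03  1.0e+00]
 [-1.0e+00 -1.3e-03 -1.0e-04]
 [ 1.3e-03 -1.0e+00 -3.5e-03]] [-0.35711015 -0.73794488 -2.7586716 ]
```

View pics/w2.png

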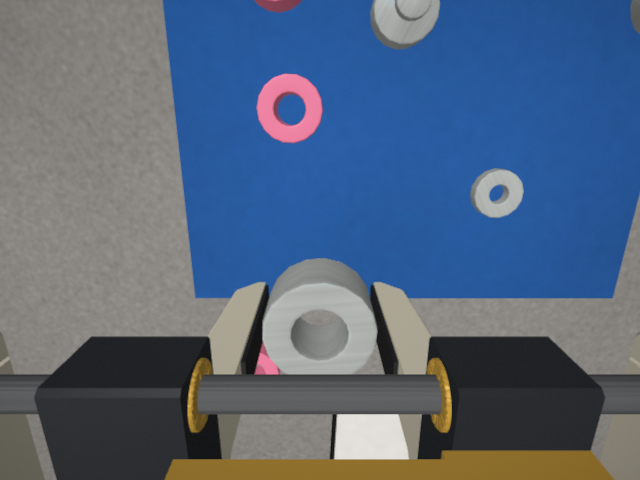

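View pics/s2.png

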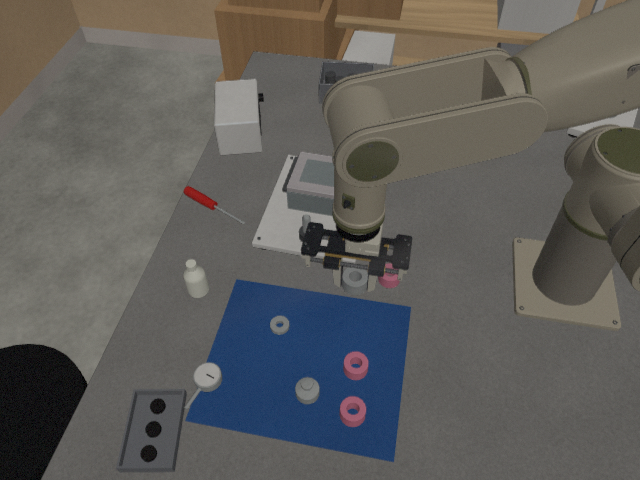

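Run:
```python
from h import *
w=load('w2')
for p in [(319.5,333),(320,330)]: print(atz(w,*p,.188))
im=w['image'].copy(); 
for cx,cy in [(.4493,.2105)]:
  for r in (.025,.012):
    for a in np.linspace(0,6.28,60):
      u,v=proj(w,[cx+r*np.cos(a),cy+r*np.sin(a),.188]); cv2.circle(im,(int(u*4+2)//4,int(v*4+2)//4),0,(0,0,255))
cv2.imwrite('pics/w2o.png',cv2.resize(im[240:400,230:410],None,fx=4,fy=4))
```

```text
[0.45067338 0.20925008 0.188     ]
[0.45088376 0.21069313 0.188     ]
```

View pics/w2o.png

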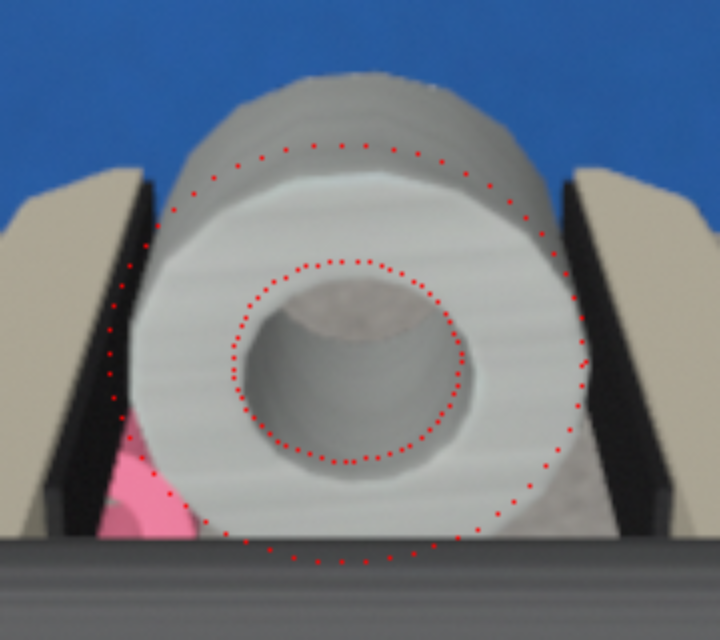

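```bash
python3 -m inch '[[[25,0,14.2,0,0,0],[49,0,28.4,0,0,0],[49,0,28.4,0,0,0],[49,0,28.4,0,0,0],[49,0,28.4,0,0,0],[24,0,14.2,0,0,0],[0,0,0,0,0,0],[0,0,0,0,0,0]]]'
python3 - <<'E'
from h import *
snap('wrist','w3'); snap('side','s3'); snap('scene','sc3'); print(monitor.read_state()['tool_pos'],toolR().round(4),monitor.read_state()['force'])
E
```

```text
t: 5.22
tool_pos: [0.5915, -0.0339, 0.1703]
orientation: [-1.21, 1.211, -1.208]
force: [-0.4, 0.4, -2.6]
opening: 0.0491
[ 0.59177917 -0.03331815  0.17128502] [[ 1.4e-03 -6.0e-04  1.0e+00]
 [-1.0e+00  3.0e-04  1.4e-03]
 [-3.0e-04 -1.0e+00 -6.0e-04]] [ 0.04450107  0.22859802 -3.06092844]
```

View pics/w3.png

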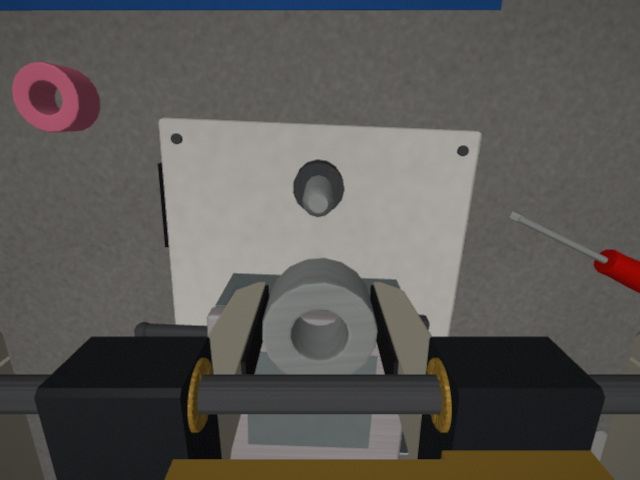

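View pics/s3.png

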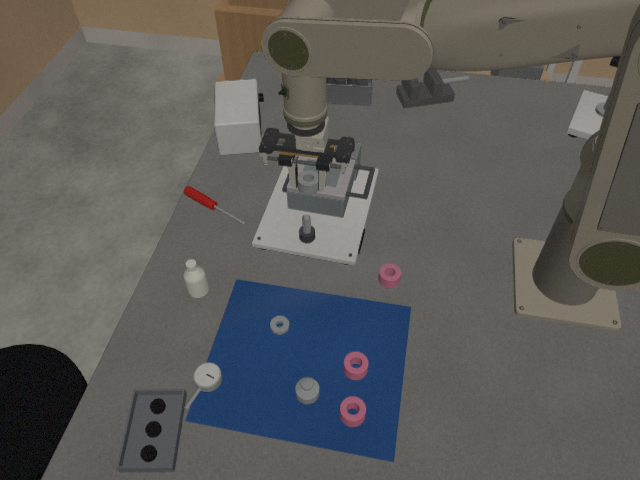

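View pics/sc3.png

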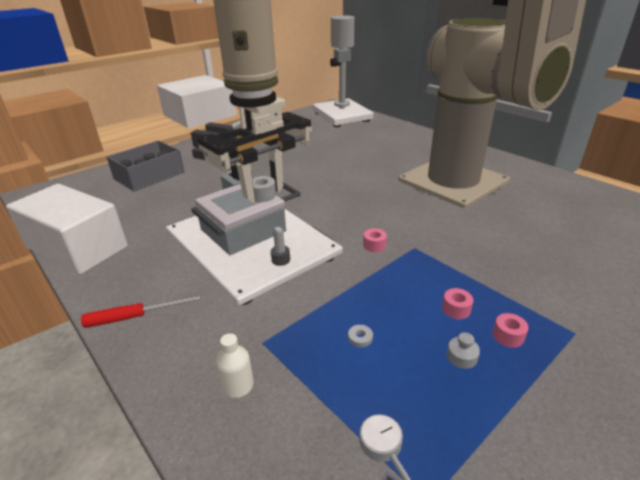

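Ring held; the spindle shows at wrist (318,202), side (307,217), scene (279,229). Enlarging the spindle and the ring in the wrist view.

Run:
```python
from h import *
crop('w3',250,150,400,380,3,'w3c')
a=cv2.resize(load('s3')['image'][150:250,260:390],None,fx=4,fy=4,interpolation=cv2.INTER_CUBIC)
cv2.imwrite('pics/s3c.png',a)
crop('sc3',220,160,340,280,5,'sc3c')
```

```text
(no output)
```

View pics/w3c.png

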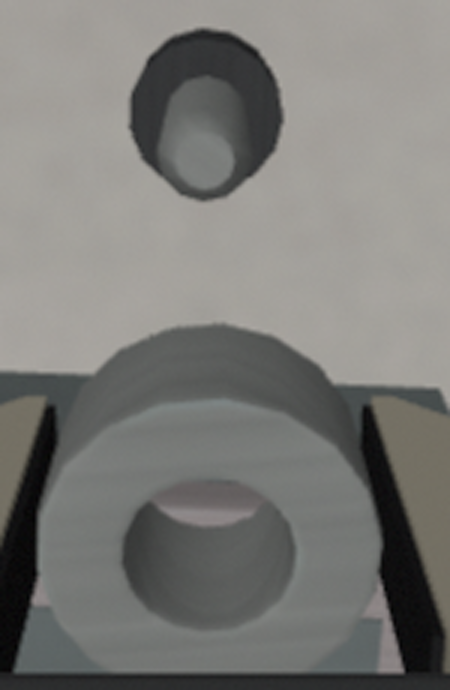

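View pics/s3c.png

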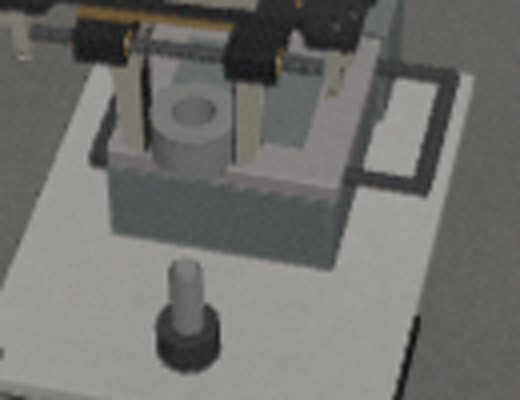

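View pics/sc3c.png

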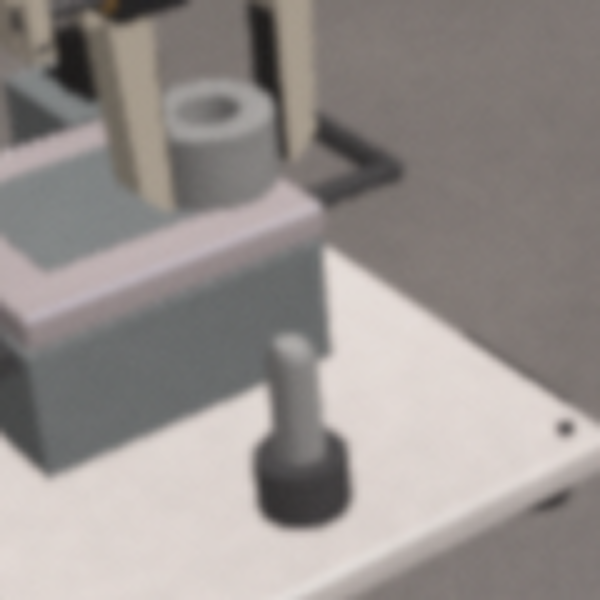

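Run:
```python
from h import *
for t,sp,ri in [('w3',(318,203.7),(320,334.7)),('s3',(306,216.3),(308.3,177.7)),('sc3',(278.2,228.6),(263.5,181))]:
    c=load(t); a=atz(c,*sp,.105); b=atz(c,*ri,.1892); print(t,a[:2].round(4),b[:2].round(4),(a-b)[:2].round(4))
```

```text
w3 [0.5915 0.0027] [ 0.5927 -0.0352] [-0.0012  0.0379]
s3 [0.5903 0.0031] [ 0.5909 -0.0353] [-0.0006  0.0384]
sc3 [0.5917 0.004 ] [ 0.5887 -0.0338] [0.0031 0.0378]
```

Run:
```python
from h import *
c=load('sc3'); print(proj(c,[.5929,-.0339,.1892]),proj(c,[.5910,-.0339,.1892]),proj(c,[.5887,-.0339,.1892]),proj(c,[.5887,-.0305,.1892]))
im=c['image'].copy(); im=cv2.resize(im[160:240,220:320],None,fx=8,fy=8,interpolation=cv2.INTER_CUBIC)
for x in (.5925,.589):
  for r in (.025,.012):
    for a in np.linspace(0,6.28,50):
      u,v=proj(c,[x+r*np.cos(a),-.0339+r*np.sin(a),.1892]); cv2.circle(im,(int((u-220+.5)*8),int((v-160+.5)*8)),1,(0,0,255) if x<.59 else (0,255,0),-1)
cv2.imwrite('pics/sc3o.png',im)
```

```text
[261.56181984 181.71741972] [262.42059543 181.38987451] [263.45719456 180.9945057 ] [264.53974278 181.60291135]
```

View pics/sc3o.png

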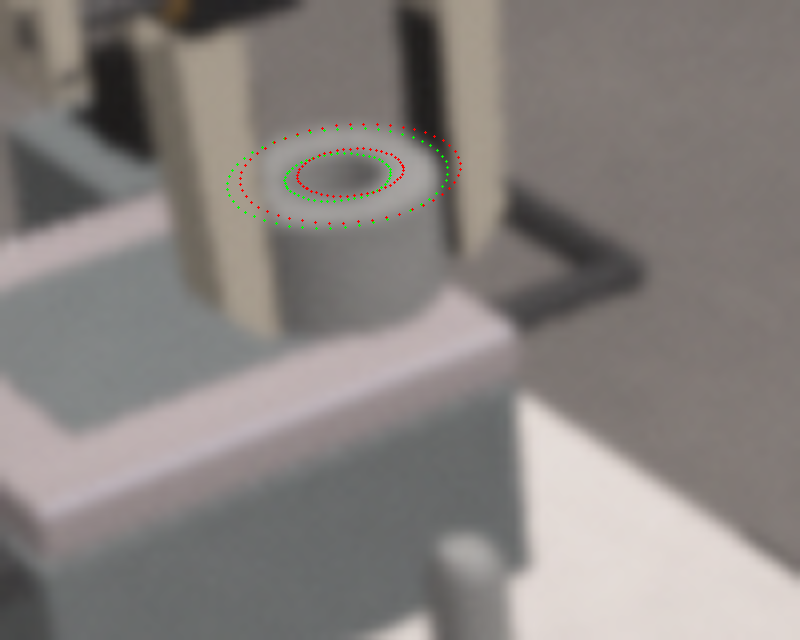

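```bash
python3 -m inch '[[[-20,0,-0.5,0,0,0],[-18,0,-0.5,0,0,0],[0,20,0,0,0,0],[0,20,0,0,0,0],[0,5,0,0,0,0],[0,0,0,0,0,0],[0,0,0,0,0,0]]]'
python3 - <<'E'
from h import *
snap('side','s4'); snap('scene','sc4'); snap('wrist','w4'); print(monitor.read_state()['tool_pos'],toolR().round(4))
a=cv2.resize(load('s4')['image'][160:260,250:380],None,fx=4,fy=4,interpolation=cv2.INTER_CUBIC)
b=cv2.resize(load('sc4')['image'][180:280,220:340],None,fx=4,fy=4,interpolation=cv2.INTER_CUBIC)
cv2.imwrite('pics/x4.png',cv2.resize(np.hstack([a,b]),(800,320)))
E
```

```text
t: 6.25
tool_pos: [0.5918, 0.0031, 0.1273]
orientation: [-1.208, 1.209, -1.21]
force: [0.8, 0.1, -3.0]
opening: 0.0491
[0.59188865 0.00331744 0.12746508] [[-3.0e-04  1.4e-03  1.0e+00]
 [-1.0e+00 -1.0e-04 -3.0e-04]
 [ 1.0e-04 -1.0e+00  1.4e-03]]
```

View pics/x4.png

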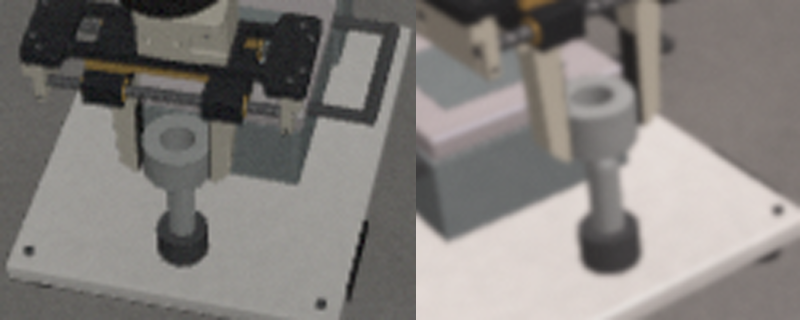

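View pics/w4.png

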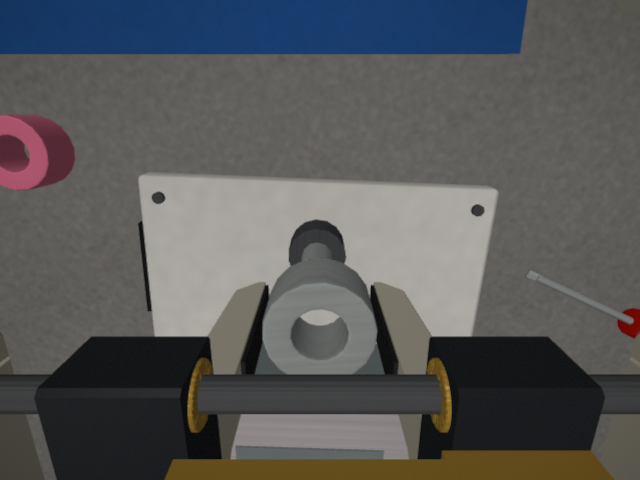

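```bash
python3 -m inch '[[[-1.2,0,-1.2,0,0,0],[0,0,0,0,0,0],[0,0,0,0,0,0]]]'
python3 - <<'E'
from h import *
snap('side','s5'); snap('wrist','w5'); print(monitor.read_state()['tool_pos'],toolR().round(4))
crop('w5',240,200,400,360,4,'w5c'); crop('s5',270,170,340,250,7,'s5c')
E
```

```text
t: 6.78
tool_pos: [0.5901, 0.0048, 0.1267]
orientation: [-1.209, 1.209, -1.209]
force: [-0.1, -0.4, -3.0]
opening: 0.0491
[0.59008371 0.00473278 0.126641  ] [[ 0. -0.  1.]
 [-1.  0.  0.]
 [-0. -1. -0.]]
```

View pics/w5c.png

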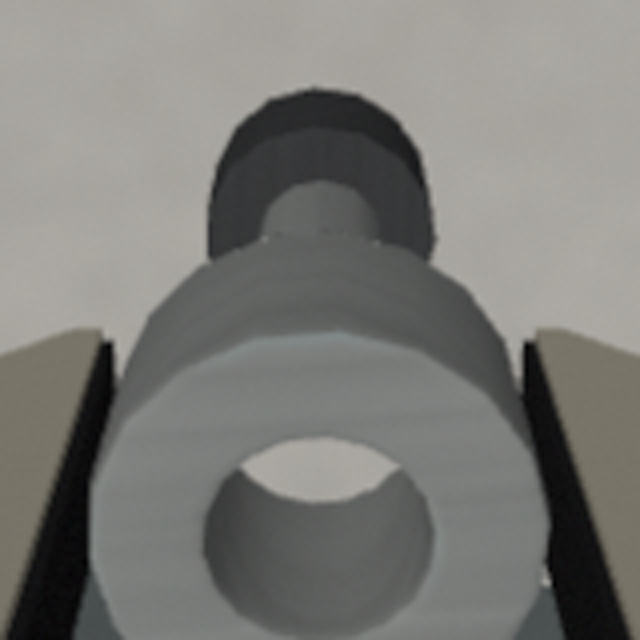

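View pics/s5c.png

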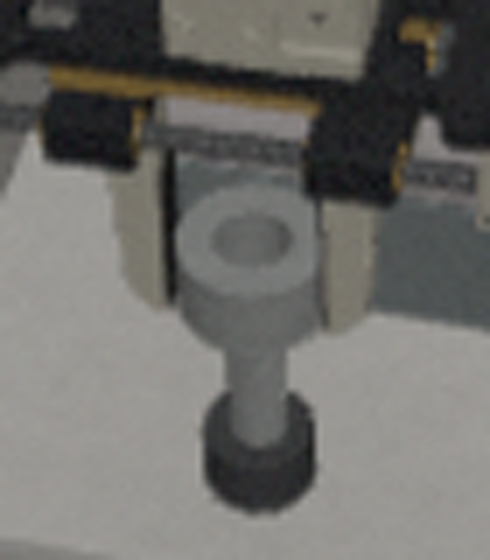

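```bash
python3 -m inch '[[[0,8,0,0,0,0],[0,6,0,0,0,0],[0,5,0,0,0,0],[0,0,0,0,0,0],[0,0,0,0,0,0]]]'
```

```text
t: 7.5
tool_pos: [0.5902, 0.0047, 0.1078]
orientation: [-1.209, 1.209, -1.209]
force: [1.0, 0.6, -2.9]
opening: 0.0491
```

```bash
python3 -m inch '[[[0,10,0,0,0,0],[0,12,0,0,0,0],[0,10,0,0,0,0],[0,6,0,0,0,0],[0,0,0,0,0,0],[0,0,0,0,0,0]]]'
```

```text
t: 8.25
tool_pos: [0.5904, 0.0047, 0.07]
orientation: [-1.209, 1.209, -1.21]
force: [-0.3, 0.3, -1.9]
opening: 0.0486
```

```bash
python3 -m inch '[[[0,1.5,0,0,0,0],[0,1.5,0,0,0,0],[0,0,0,0,0,0],[0,0,0,0,0,0]]]'
```

```text
t: 8.75
tool_pos: [0.5901, 0.0047, 0.0666]
orientation: [-1.209, 1.209, -1.209]
force: [-0.5, -0.6, -3.5]
opening: 0.0492
```

```bash
python3 -m inch '[[[0,1,0,0,0,0],[0,0,0,0,0,0]]]'
python3 -m inch '[[[0,0,0,0,0,0],[0,0,0,0,0,0],[0,0,0,0,0,0],[0,0,0,0,0,0]]]' 85
python3 - <<'E'
from h import *
snap('side','s6'); snap('wrist','w6')
a=cv2.resize(load('s6')['image'][160:260,250:380],None,fx=4,fy=4,interpolation=cv2.INTER_CUBIC)
cv2.imwrite('pics/s6c.png',a)
E
```

```text
t: 9.0
tool_pos: [0.5902, 0.0047, 0.0666]
orientation: [-1.209, 1.209, -1.209]
force: [-5.2, -0.2, 5.1]
opening: 0.0489
t: 9.5
tool_pos: [0.5901, 0.0047, 0.0656]
orientation: [-1.209, 1.209, -1.209]
force: [-0.3, -0.3, 0.4]
opening: 0.0828
```

View pics/s6c.png

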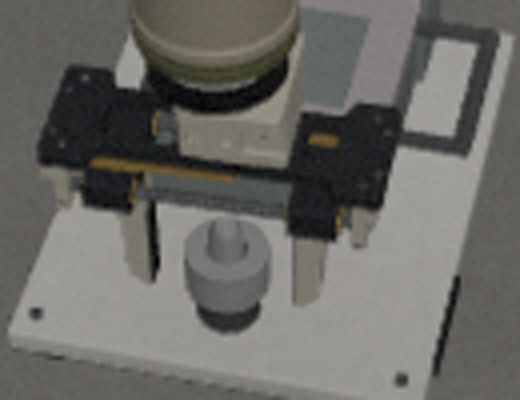

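View pics/w6.png

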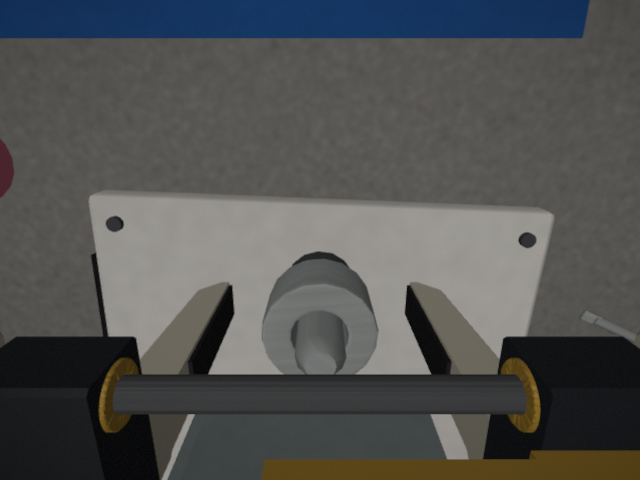

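```bash
python3 -m inch '[[[0,-30,0,0,0,0],[0,-45,0,0,0,0],[0,-40,0,0,0,0],[45,0,-30,0,0,0],[45,0,-30,0,0,0],[45,0,-30,0,0,0],[45,0,-30,0,0,0],[0,0,0,0,0,0]]]' 70
python3 -m inch '[[[0,0,0,0,0,0],[0,0,0,0,0,0]]]'
python3 - <<'E'
from h import *
snap('side','s7'); snap('wrist','w7'); snap('scene','sc7'); print(monitor.read_state()['tool_pos'],toolR().round(4))
E
```

```text
t: 10.6
tool_pos: [0.4685, -0.178, 0.1808]
orientation: [-1.208, 1.212, -1.213]
force: [0.3, 0.8, 0.0]
opening: 0.07
t: 10.85
tool_pos: [0.4707, -0.1743, 0.1806]
orientation: [-1.21, 1.208, -1.208]
force: [1.1, -0.2, -0.9]
opening: 0.0702
[ 0.47060229 -0.17435188  0.18053218] [[ 1.7e-03 -2.0e-04  1.0e+00]
 [-1.0e+00  2.0e-04  1.7e-03]
 [-2.0e-04 -1.0e+00 -2.0e-04]]
```

View pics/w7.png

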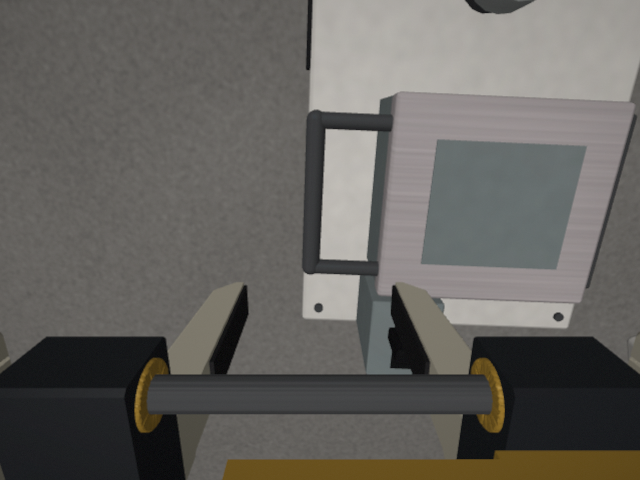

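View pics/s7.png

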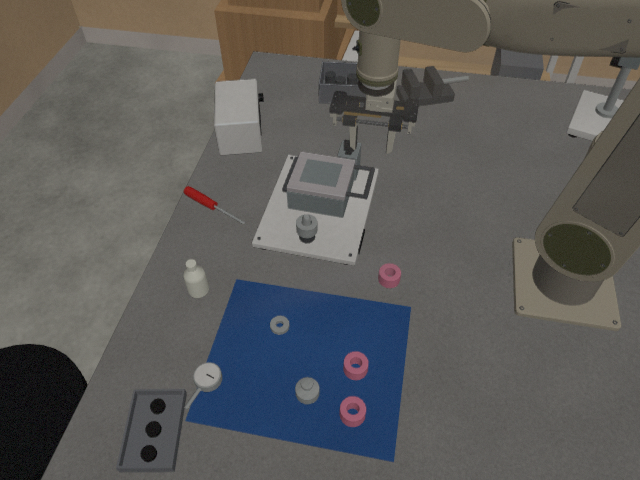

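View pics/sc7.png

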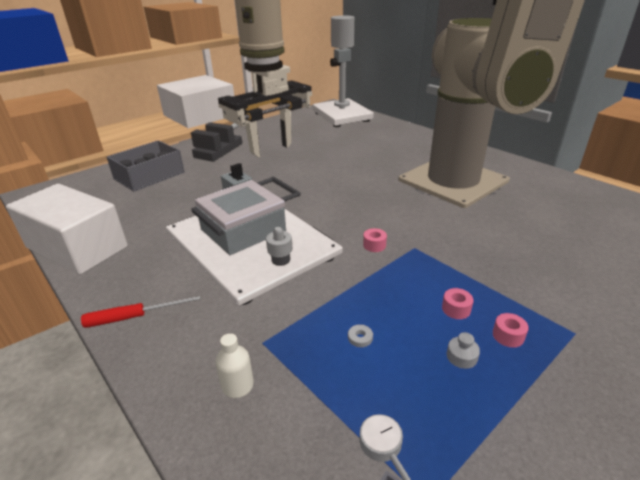

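Run:
```python
from h import *
w=load('w7'); s=load('s7'); c=load('sc7')
a=atz(w,315.5,117,.098); b=atz(w,311,266,.098); print('handle',a,b,(a+b)/2, 'yaw',np.arctan2(-(a-b)[0],(a-b)[1]))
A=cv2.resize(s['image'][120:200,270:390],None,fx=6,fy=6,interpolation=cv2.INTER_CUBIC)
cv2.imwrite('pics/s7c.png',A)
A=cv2.resize(c['image'][140:240,190:310],None,fx=6,fy=6,interpolation=cv2.INTER_CUBIC)
cv2.imwrite('pics/sc7c.png',A)
print('cover corners',[atz(w,*p,.106).round(4) for p in [(398,93),(633,102),(579,300),(379,297)]])
```

```text
handle [ 0.46928914 -0.08770389  0.098     ] [ 0.4661035  -0.18521238  0.098     ] [ 0.46769632 -0.13645814  0.098     ] yaw -0.0326587865197473
cover corners [array([ 0.5171, -0.0744,  0.106 ]), array([ 0.6544, -0.0791,  0.106 ]), array([ 0.6495, -0.2067,  0.106 ]), array([ 0.5126, -0.2046,  0.106 ])]
```

View pics/s7c.png

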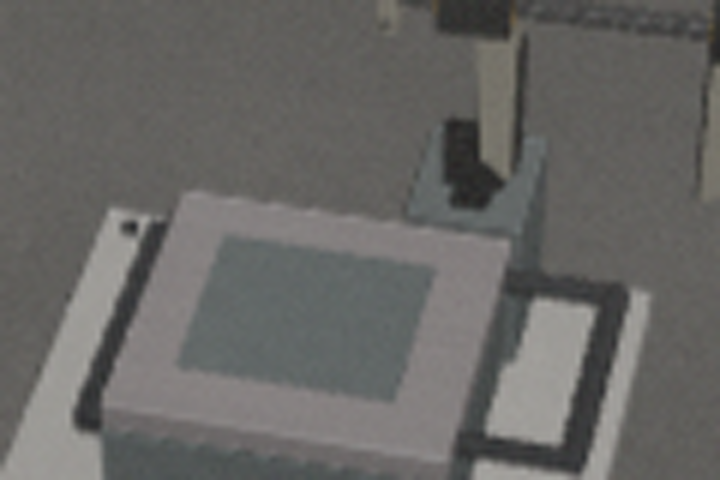

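View pics/sc7c.png

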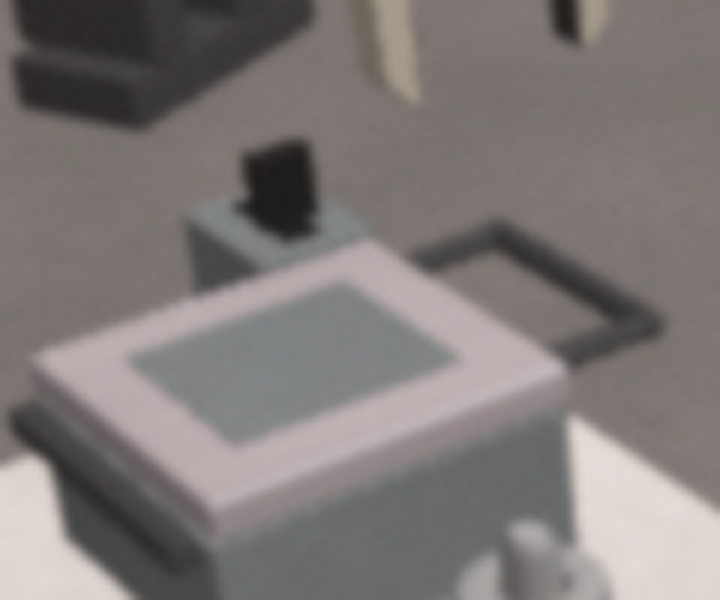

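```bash
python3 -m inch '[[[-20,0,-2,0,0.035,0],[-18,0,-2,0,0,0],[0,20,0,0,0,0],[0,25,0,0,0,0],[0,0,0,0,0,0],[0,0,0,0,0,0]]]' 36 25
python3 - <<'E'
from h import *
snap('side','s8'); snap('wrist','w8'); snap('scene','sc8'); print(monitor.read_state()['tool_pos'],toolR().round(4))
A=cv2.resize(load('s8')['image'][120:200,310:430],None,fx=5,fy=5,interpolation=cv2.INTER_CUBIC)
cv2.imwrite('pics/s8c.png',A)
E
```

```text
t: 11.75
tool_pos: [0.4672, -0.137, 0.1365]
orientation: [-1.193, 1.234, -1.235]
force: [0.3, -0.3, 0.9]
opening: 0.0361
[ 0.46752944 -0.13743562  0.13694145] [[-3.470e-02  1.800e-03  9.994e-01]
 [-9.994e-01 -7.000e-04 -3.470e-02]
 [ 7.000e-04 -1.000e+00  1.900e-03]]
```

View pics/w8.png

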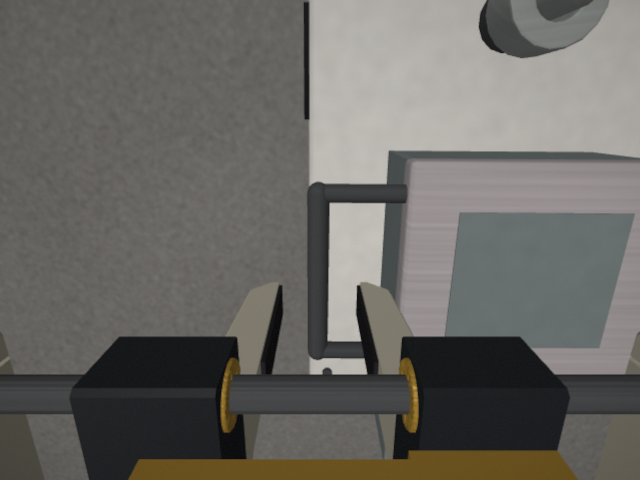

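View pics/s8c.png

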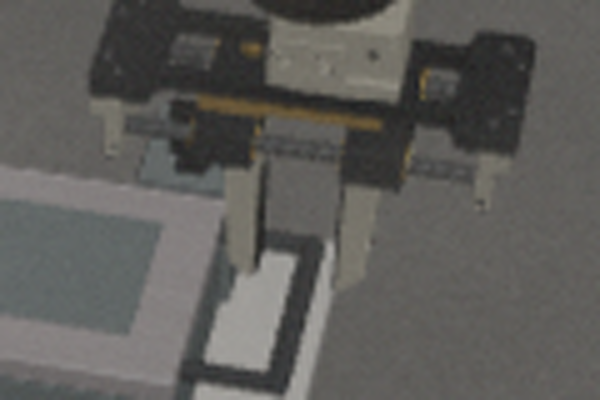

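```bash
python3 -m inch '[[[0,15,0,0,0,0],[0,20,0,0,0,0],[0,14,0,0,0,0],[0,0,0,0,0,0],[0,0,0,0,0,0]]]'
python3 -c "
from h import *
print(monitor.read_state()['force'])"
```

```text
t: 12.52
tool_pos: [0.467, -0.1373, 0.087]
orientation: [-1.192, 1.235, -1.235]
force: [0.0, 0.1, -0.2]
opening: 0.036
[ 0.03825159  0.1168591  -0.20616013]
```

```bash
python3 -m inch '[[[0,0,0,0,0,0],[0,0,0,0,0,0],[0,0,0,0,0,0],[0,0,0,0,0,0],[0,0,0,0,0,0]]]' 4 20
python3 -m inch '[[[0,-2.5,0,0,0,0],[0,-2.5,0,0,0,0],[0,0,0,0,0,0],[0,0,0,0,0,0]]]'
```

```text
t: 13.15
tool_pos: [0.4667, -0.1373, 0.0867]
orientation: [-1.193, 1.235, -1.235]
force: [-1.7, 0.1, 0.6]
opening: 0.0114
t: 13.65
tool_pos: [0.4669, -0.1373, 0.0916]
orientation: [-1.192, 1.235, -1.235]
force: [2.4, -1.5, -3.5]
opening: 0.0113
```

```bash
python3 -m inch '[[[0,-2,0,0,0,0],[0,-1.5,0,0,0,0],[0,0,0,0,0,0],[0,0,0,0,0,0]]]'
python3 -c "
from h import *
s=monitor.read_state();print(s['force'],s['wrist_torque'],s['tool_pos'])"
```

```text
t: 14.15
tool_pos: [0.4671, -0.1373, 0.0948]
orientation: [-1.192, 1.234, -1.235]
force: [7.3, -2.8, -8.4]
opening: 0.0115
[ 7.28646956 -2.77316108 -8.41591002] [-0.48974224 -1.03950934 -0.06133479] [ 0.4670551  -0.13727819  0.09483342]
```

```bash
python3 -m inch '[[[0,-1.5,0,0,0,0],[0,0,0,0,0,0],[0,0,0,0,0,0]]]'
python3 - <<'E'
from h import *
s=monitor.read_state();print(s['force'],s['wrist_torque'],s['tool_pos'])
snap('side','s9'); snap('scene','sc9')
A=cv2.resize(load('s9')['image'][130:250,250:390],None,fx=4,fy=4,interpolation=cv2.INTER_CUBIC)
B=cv2.resize(load('s7')['image'][130:250,250:390],None,fx=4,fy=4,interpolation=cv2.INTER_CUBIC)
cv2.imwrite('pics/s9c.png',cv2.resize(np.hstack([B,A]),(800,343)))
A=cv2.resize(load('sc9')['image'][160:280,180:320],None,fx=4,fy=4,interpolation=cv2.INTER_CUBIC)
B=cv2.resize(load('sc7')['image'][160:280,180:320],None,fx=4,fy=4,interpolation=cv2.INTER_CUBIC)
cv2.imwrite('pics/sc9c.png',cv2.resize(np.hstack([B,A]),(800,343)))
E
```

```text
t: 14.52
tool_pos: [0.4671, -0.1373, 0.0958]
orientation: [-1.192, 1.234, -1.236]
force: [9.1, -3.6, -14.4]
opening: 0.0112
[  9.05438556  -3.57112142 -14.37158581] [-0.58100913 -1.62872864  0.0065801 ] [ 0.46714345 -0.13726048  0.095774  ]
```

View pics/s9c.png

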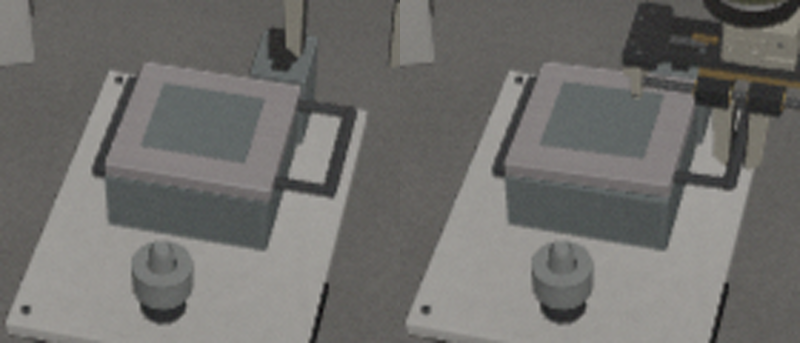

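View pics/sc9c.png

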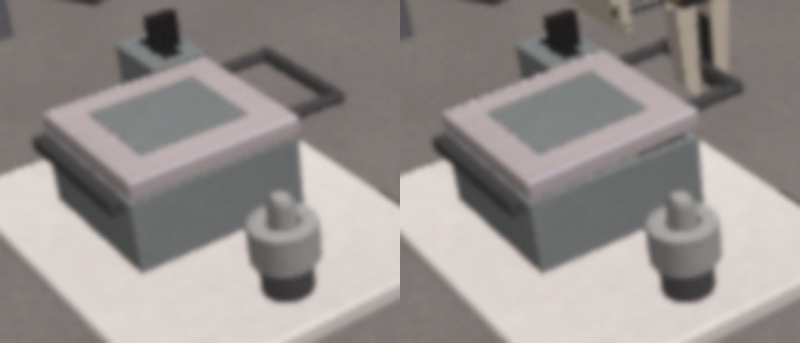

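```bash
python3 -m inch '[[[0,4,0,0,0,0],[0,4,0,0,0,0],[0,2,0,0,0,0],[0,0,0,0,0,0],[0,0,0,0,0,0]]]'
python3 -m inch '[[[0,0,0,0,0,0],[0,0,0,0,0,0],[0,0,0,0,0,0]]]' 36
python3 -m inch '[[[0,-20,0,0,0,0],[0,-30,0,0,0,0],[0,-30,0,0,0,0],[-40,-10,10,0,0,0],[-40,0,30,0,0,0],[0,0,30,0,0,0],[0,0,0,0,0,0],[0,0,0,0,0,0]]]' 36
python3 - <<'E'
from h import *
snap('side','s10'); snap('wrist','w10'); snap('scene','sc10'); print(monitor.read_state()['tool_pos'])
A=cv2.resize(load('s10')['image'][120:220,270:390],None,fx=6,fy=6,interpolation=cv2.INTER_CUBIC)
cv2.imwrite('pics/s10c.png',A)
crop('sc10',200,150,300,230,8,'sc10c')
E
```

```text
t: 15.25
tool_pos: [0.4667, -0.1373, 0.087]
orientation: [-1.193, 1.235, -1.235]
force: [-0.9, -1.6, 1.6]
opening: 0.011
t: 15.62
tool_pos: [0.4666, -0.1371, 0.0865]
orientation: [-1.192, 1.235, -1.235]
force: [1.8, -0.1, 0.2]
opening: 0.0346
t: 16.62
tool_pos: [0.5388, -0.0598, 0.1762]
orientation: [-1.193, 1.236, -1.234]
force: [0.1, -0.7, 0.2]
opening: 0.036
[ 0.53881784 -0.060021    0.17661173]
```

View pics/s10c.png

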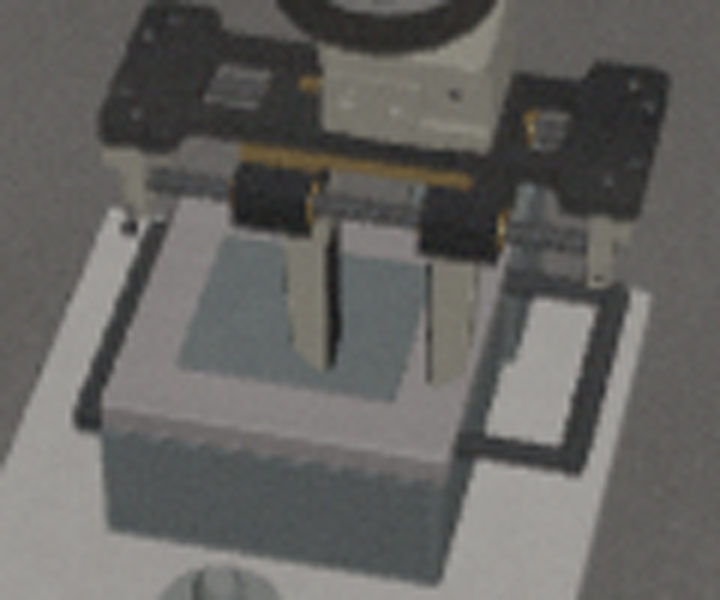

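View pics/sc10c.png

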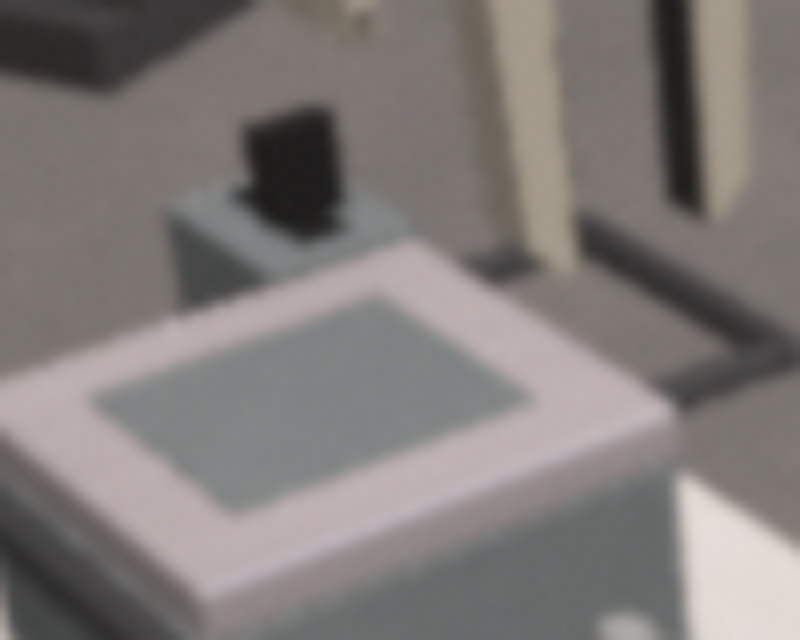

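View pics/w10.png

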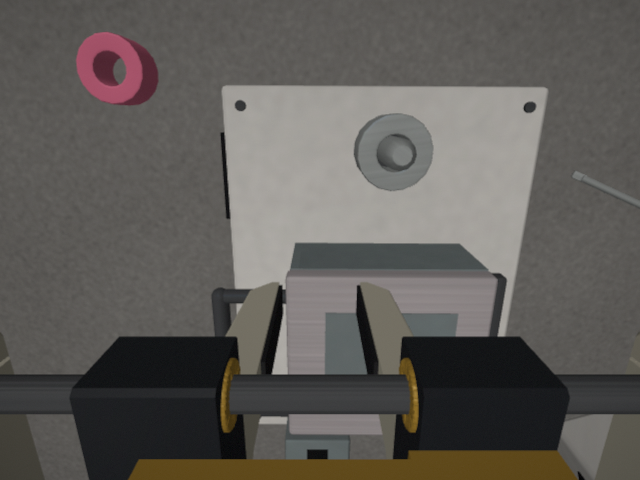

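Run:
```python
from h import *
w=load('w10'); c=load('sc10'); w7=load('w7'); s7=load('s7')
print('wrist',atz(w,317,455,.14),[atz(w,u,455,.14)[0] for u in (307,327)])
yaw=-.035; ex=np.array([np.cos(yaw),np.sin(yaw),0]); ey=np.array([-np.sin(yaw),np.cos(yaw),0])
def corners(p): return [np.array(p)+ex*sx*.013+ey*sy*.005+np.array([0,0,z]) for z in (.11,.14) for sx,sy in ((-1,-1),(1,-1),(1,1),(-1,1))]
def draw(c,p,x0,y0,x1,y1,s,out):
    im=cv2.resize(c['image'][y0:y1,x0:x1],None,fx=s,fy=s,interpolation=cv2.INTER_CUBIC)
    q=[proj(c,k) for k in corners(p)]; q=[(int((u-x0+.5)*s),int((v-y0+.5)*s)) for u,v in q]
    for i in range(4):
        for a,b in ((i,(i+1)%4),(4+i,4+(i+1)%4),(i,i+4)): cv2.line(im,q[a],q[b],(0,255,0),1)
    cv2.imwrite(f'pics/{out}.png',im)
p=[.556,-.226,0]
draw(c,p,200,150,300,230,6,'g1'); draw(s7,p,310,120,380,190,6,'g2'); draw(w,p,260,400,380,480,5,'g3')
a,b,d=[cv2.imread(f'pics/g{i}.png') for i in (1,2,3)]
H=480
cv2.imwrite('pics/g.png',np.hstack([cv2.copyMakeBorder(x,0,H-x.shape[0],0,0,cv2.BORDER_CONSTANT)[:, :] for x in (a[:, :380],b)]))
```

```text
wrist [ 0.53366166 -0.18656359  0.14      ] [np.float64(0.5270482347299938), np.float64(0.5402750114911421)]
```

View pics/g.png

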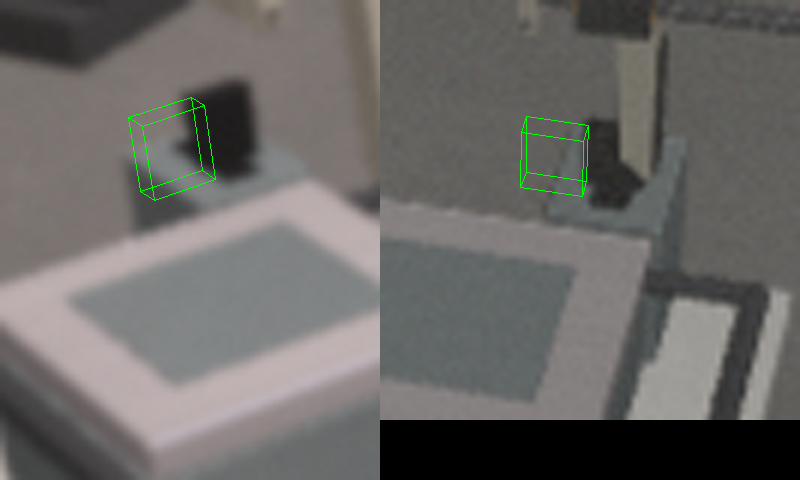

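View pics/g3.png

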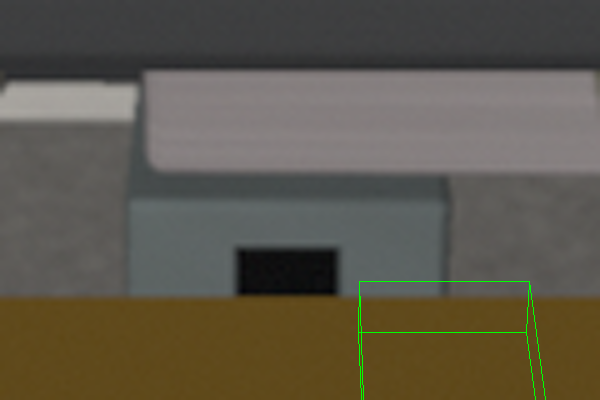

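Run:
```python
from h import *
w=load('w10'); c=load('sc10'); s7=load('s7')
p0=np.array([.556,-.226,.125])
print(proj(c,p0),proj(s7,p0), 'wrist x at .109',atz(w,317.4,453,.109))
tc=proj(c,p0)+np.array([49,-19])/6
print(atz(c,*tc,.125), atz(s7,*(proj(s7,p0)+np.array([64,4])/6),.125))
exec(open('/dev/null').read())
yaw=-.035; ex=np.array([np.cos(yaw),np.sin(yaw),0]); ey=np.array([-np.sin(yaw),np.cos(yaw),0])
def draw(c,p,x0,y0,x1,y1,s,out):
    im=cv2.resize(c['image'][y0:y1,x0:x1],None,fx=s,fy=s,interpolation=cv2.INTER_CUBIC)
    k=[np.array(p)+ex*sx*.013+ey*sy*.005+np.array([0,0,z]) for z in (.11,.14) for sx,sy in ((-1,-1),(1,-1),(1,1),(-1,1))]
    q=[proj(c,a) for a in k]; q=[(int((u-x0+.5)*s),int((v-y0+.5)*s)) for u,v in q]
    for i in range(4):
        for a,b in ((i,(i+1)%4),(4+i,4+(i+1)%4),(i,i+4)): cv2.line(im,q[a],q[b],(0,255,0),1)
    return im
p=atz(c,*tc,.125); p[2]=0
a=draw(c,p,220,150,270,200,8,'');b=draw(s7,p,320,120,370,170,8,'')
cv2.imwrite('pics/g4.png',np.hstack([a,b]))
```

```text
[228.27695767 174.33009963] [338.58341597 145.64053307] wrist x at .109 [ 0.53261646 -0.2184521   0.109     ]
[ 0.53393769 -0.22728768  0.125     ] [ 0.52955629 -0.2283251   0.125     ]
```

View pics/g4.png

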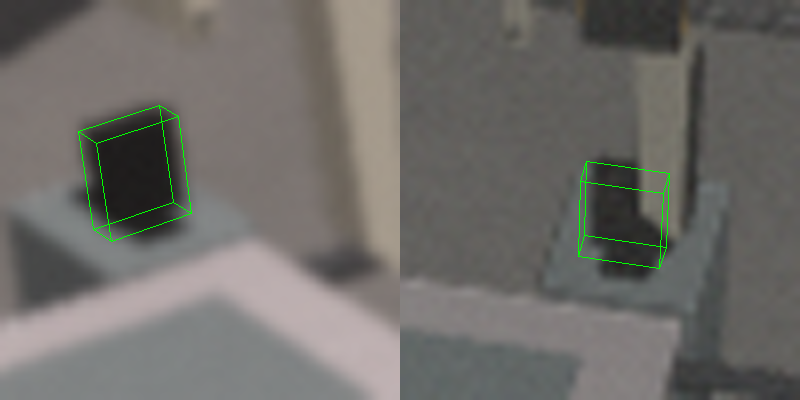

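```bash
python3 -m inch '[[[45,0,-1,0,0,0],[45,0,-1,0,0,0],[42,0,0,0,0,0],[0,25,0,0,0,0],[0,21,0,0,0,0],[0,0,0,0,0,0],[0,0,0,0,0,0]]]' 0
python3 - <<'E'
from h import *
snap('side','s11'); snap('scene','sc11'); print(monitor.read_state()['tool_pos'])
A=cv2.resize(load('s11')['image'][120:200,290:380],None,fx=6,fy=6,interpolation=cv2.INTER_CUBIC)
cv2.imwrite('pics/s11c.png',A)
crop('sc11',200,130,300,220,6,'sc11c')
E
```

```text
t: 17.65
tool_pos: [0.5331, -0.1918, 0.1317]
orientation: [-1.192, 1.234, -1.236]
force: [0.3, 0.5, 0.2]
opening: 0.0002
[ 0.53358108 -0.19184753  0.13215232]
```

View pics/s11c.png

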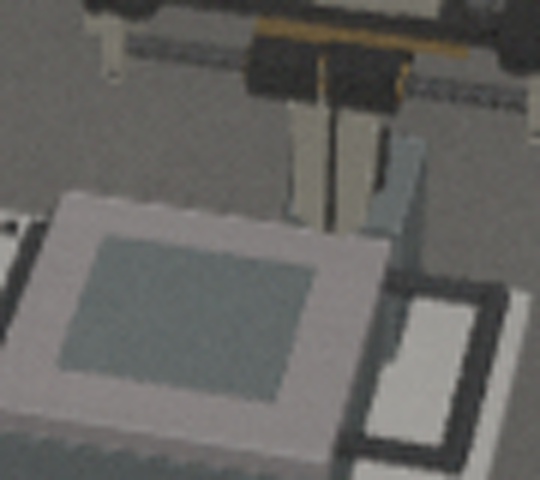

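View pics/sc11c.png

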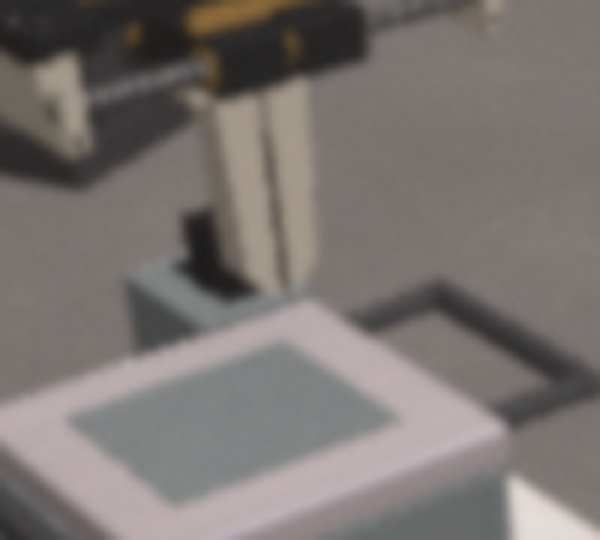

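```bash
python3 -m inch '[[[10,2,0,0,0,0],[8,0,0,0,0,0],[5,0,0,0,0,0],[4,0,0,0,0,0],[0,0,0,0,0,0]]]'
python3 -m inch '[[[3,0,0,0,0,0],[3,0,0,0,0,0],[0,0,0,0,0,0]]]'
python3 -m inch '[[[3,0,0,0,0,0],[0,0,0,0,0,0],[0,0,0,0,0,0]]]'
```

```text
t: 18.38
tool_pos: [0.5319, -0.2188, 0.1286]
orientation: [-1.192, 1.235, -1.235]
force: [-0.0, 0.2, 0.6]
opening: 0.0005
t: 18.75
tool_pos: [0.5317, -0.2246, 0.1286]
orientation: [-1.192, 1.235, -1.235]
force: [0.2, 1.9, -1.1]
opening: 0.0002
t: 19.12
tool_pos: [0.5316, -0.2277, 0.1286]
orientation: [-1.193, 1.235, -1.235]
force: [0.7, 1.3, -1.2]
opening: 0.0003
```

```bash
python3 -m inch '[[[3,0,0,0,0,0],[0,0,0,0,0,0],[0,0,0,0,0,0]]]'
python3 -m inch '[[[2.5,0,0,0,0,0],[0,0,0,0,0,0],[0,0,0,0,0,0]]]'
python3 -m inch '[[[2,0,0,0,0,0],[0,0,0,0,0,0],[0,0,0,0,0,0]]]'
```

```text
t: 19.5
tool_pos: [0.5314, -0.2307, 0.1286]
orientation: [-1.193, 1.235, -1.235]
force: [0.3, 1.6, -1.8]
opening: 0.0001
t: 19.88
tool_pos: [0.5314, -0.2324, 0.1285]
orientation: [-1.192, 1.236, -1.234]
force: [-0.3, 4.9, 0.1]
opening: 0.0005
t: 20.25
tool_pos: [0.5314, -0.2327, 0.1284]
orientation: [-1.19, 1.237, -1.231]
force: [0.1, 13.1, 2.8]
opening: 0.0006
```

```bash
python3 -m inch '[[[-8,0,0,0,0,0],[-20,0,0,0,0,0],[0,-25,0,0,0,0],[0,-25,0,0,0,0],[-35,0,-30,0,0,0],[-33,0,-38,0,0,0],[0,0,0,0,0,0],[0,0,0,0,0,0]]]' 36
python3 - <<'E'
from h import *
snap('side','s12'); snap('scene','sc12'); snap('wrist','w12');s=monitor.read_state(); print(s['tool_pos'],s['force'],delta([.467,-.1372,.0865]))
A=cv2.resize(load('s12')['image'][120:240,290:400],None,fx=4,fy=4,interpolation=cv2.INTER_CUBIC)
B=cv2.resize(load('sc12')['image'][150:230,200:300],None,fx=4,fy=4,interpolation=cv2.INTER_CUBIC)
cv2.imwrite('pics/x12.png',np.hstack([A,cv2.copyMakeBorder(B,0,160,0,0,cv2.BORDER_CONSTANT)])[:, :800])
E
```

```text
t: 21.25
tool_pos: [0.4673, -0.1366, 0.1793]
orientation: [-1.192, 1.233, -1.236]
force: [-0.3, -0.4, 0.5]
opening: 0.0361
[ 0.46762313 -0.13729374  0.17911421] [-0.39107007  1.09823232  0.52674588] [-0.12129759 92.61351112 -0.7157467 ]
```

View pics/x12.png

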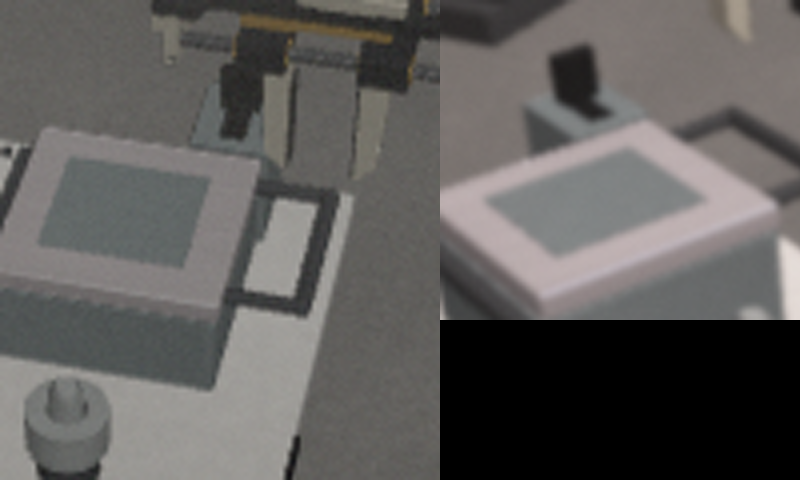

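View pics/w12.png

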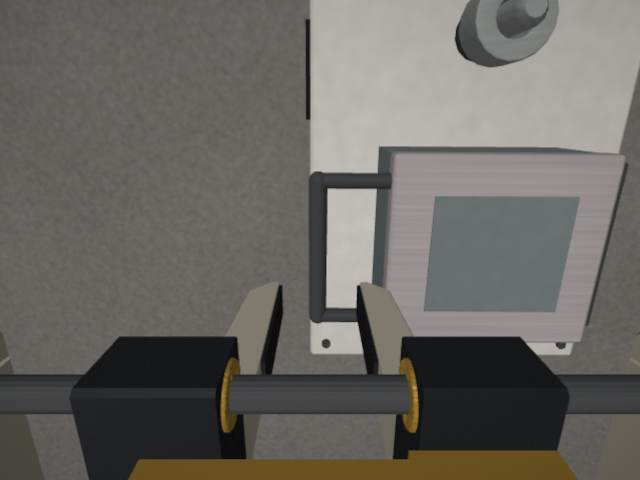

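```bash
python3 -m inch '[[[0,35,-0.5,0,0,0],[0,35,0,0,0,0],[0,22,0,0,0,0],[0,0,0,0,0,0],[0,0,0,0,0,0]]]' 36
python3 -m inch '[[[0,0,0,0,0,0],[0,0,0,0,0,0],[0,0,0,0,0,0],[0,0,0,0,0,0],[0,0,0,0,0,0]]]' 4 30
```

```text
t: 22.02
tool_pos: [0.4671, -0.1372, 0.0877]
orientation: [-1.192, 1.234, -1.236]
force: [0.7, -0.9, 1.3]
opening: 0.0361
t: 22.65
tool_pos: [0.4667, -0.1368, 0.087]
orientation: [-1.192, 1.234, -1.236]
force: [1.7, -0.8, 1.8]
opening: 0.0111
```

```bash
python3 -m inch '[[[0,-5,0,-0.025,0,0],[0,-7.5,0.2,-0.04,0,0],[0,-7.5,0.2,-0.04,0,0],[0,0,0,0,0,0],[0,0,0,0,0,0]]]'
python3 -c "
from h import *
print(toolR().round(3))"
```

```text
t: 23.28
tool_pos: [0.4673, -0.1368, 0.106]
orientation: [-1.268, 1.313, -1.182]
force: [3.4, -1.8, -2.4]
opening: 0.011
[[-0.035 -0.104  0.994]
 [-0.999  0.004 -0.035]
 [ 0.    -0.995 -0.104]]
```

```bash
python3 -m inch '[[[0,-11.3,0.4,-0.06,0,0],[0,-11.3,0.4,-0.06,0,0],[0,-11.3,0.4,-0.06,0,0],[0,-11.3,0.4,-0.06,0,0],[0,-11.3,0.4,-0.06,0,0],[0,0,0,0,0,0],[0,0,0,0,0,0]]]'
python3 -c "
from h import *
print(toolR().round(3)); s=monitor.read_state(); print(s['q'],np.arctan2(s['tool_pos'][2]-.093+.0,.6555-s['tool_pos'][0]))"
```

```text
t: 24.15
tool_pos: [0.4802, -0.1374, 0.1603]
orientation: [-1.481, 1.535, -1.008]
force: [-5.5, -2.0, -0.3]
opening: 0.0108
[[-0.035 -0.397  0.917]
 [-0.999  0.014 -0.032]
 [-0.    -0.918 -0.397]]
[-0.30346561  0.30476167  1.46693767 -0.10718081  1.76392298 -0.26765574] 0.36651676707227276
```

```bash
python3 -m inch '[[[0,-11.3,0.1,-0.06,0,0],[0,-11.3,0.1,-0.06,0,0],[0,-11.3,0.2,-0.06,0,0],[0,-11.3,0.2,-0.06,0,0],[0,0,0,0,0,0],[0,0,0,0,0,0]]]'
python3 -c "
from h import *
R=toolR();print(R.round(3)); s=monitor.read_state(); b=s['tool_pos']-.011*R[:,1]; print(s['q'],b,np.arctan2(b[2]-.09,.6556-b[0])-.0425,np.hypot(b[2]-.09,.6556-b[0]))"
```

```text
t: 24.9
tool_pos: [0.5023, -0.1383, 0.2003]
orientation: [-1.643, 1.703, -0.846]
force: [-7.8, -1.8, 2.2]
opening: 0.011
[[-0.036 -0.603  0.797]
 [-0.999  0.022 -0.028]
 [-0.    -0.797 -0.604]]
[-0.26828028  0.56557887  1.13908553 -0.15872555  2.06666664 -0.26268423] [ 0.5089455  -0.13849582  0.20904226] 0.639345982129717 0.18888779984245863
```

```bash
python3 -m inch '[[[0,-11.3,-0.2,-0.06,0,0],[0,-11.3,-0.1,-0.06,0,0],[0,-11.3,0,-0.06,0,0],[0,-9,0,-0.045,0,0],[0,0,0,0,0,0],[0,0,0,0,0,0],[0,0,0,0,0,0]]]'
python3 -c "
from h import *
R=toolR();print(R.round(3)); s=monitor.read_state(); b=s['tool_pos']-.011*R[:,1]; print(s['q'],b,np.arctan2(b[2]-.09,.6556-b[0])-.0425,np.hypot(b[2]-.09,.6556-b[0]))
snap('side','s13'); snap('scene','sc13'); snap('wrist','w13')"
```

```text
t: 25.78
tool_pos: [0.5315, -0.1394, 0.2322]
orientation: [-1.787, 1.851, -0.677]
force: [-3.1, -3.7, 0.3]
opening: 0.0111
[[-0.035 -0.764  0.644]
 [-0.999  0.027 -0.023]
 [ 0.    -0.645 -0.764]]
[-0.24356009  0.84723288  0.7787732  -0.22655     2.36190426 -0.29777161] [ 0.53994232 -0.13974357  0.23928676] 0.8691518215884437 0.1888471219013945
```

View pics/s13.png

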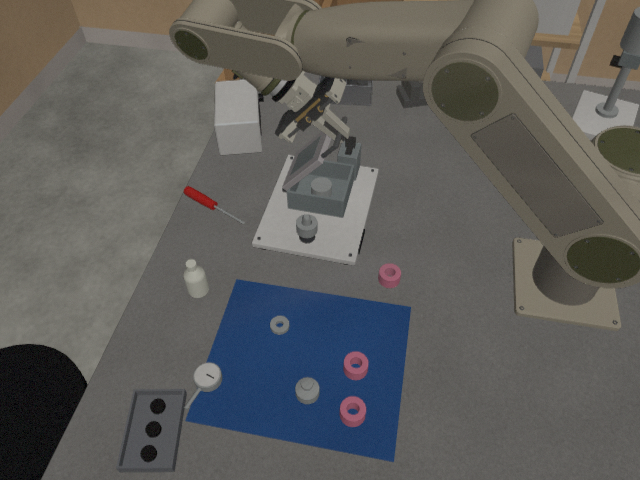

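View pics/sc13.png

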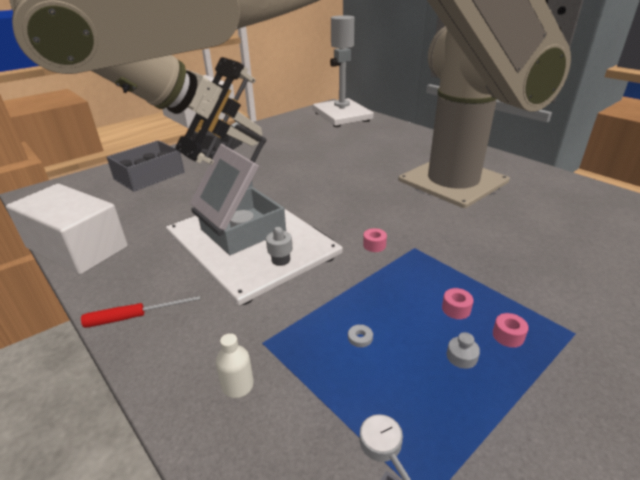

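```bash
python3 -m inch '[[[0,0,0,0,0,0],[0,0,0,0,0,0],[0,0,0,0,0,0],[0,0,0,0,0,0]]]'
python3 - <<'E'
from h import *
A=load('s13')['image'][200:250,280:335];B=load('s12')['image'][200:250,280:335]
C=load('s12')['image'][150:200,320:360]
cv2.imwrite('pics/f.png',cv2.resize(np.hstack([B,A]),None,fx=7,fy=7,interpolation=cv2.INTER_CUBIC))
d=cv2.absdiff(load('s0' if 0 else 'side0')['image'],load('s13')['image'])[270:,180:420].max(2)
print('bystander diff px>40:',np.argwhere(d>40)[:5],(d>40).sum())
E
```

```text
t: 26.42
tool_pos: [0.5317, -0.1394, 0.2323]
orientation: [-1.787, 1.851, -0.677]
force: [-4.0, -4.3, 0.4]
opening: 0.0111
bystander diff px>40: [[ 41 169]
 [ 41 170]
 [ 41 171]
 [ 41 172]
 [ 41 173]] 489
```

View pics/f.png

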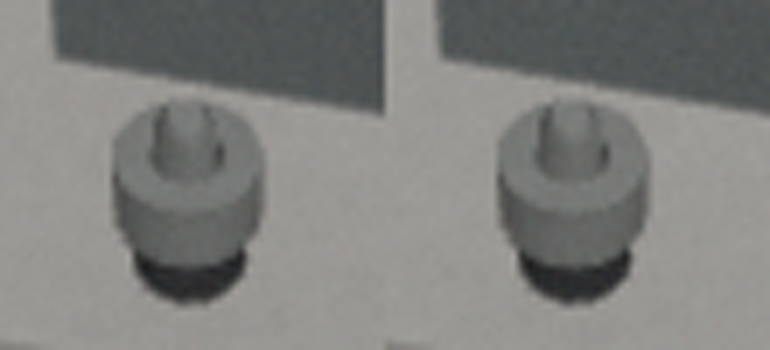

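```bash
python3 -c "
from h import *
print(robot.close_job()); s=monitor.read_state(); print(s['t'],s['tool_pos'],s['opening'],s['force'])"
```

```text
the job is handed in; nothing more can be done
None
the job is handed in; nothing more can be done
```

The job is handed in: the ring weight is seated on the spindle, and the arm is holding the cover open at about 50 degrees by its handle. No verdict was given.

- **Ring:** I slid the grey 30 mm ring over the spindle until it touched the shoulder, then let go. The last side picture shows it seated exactly as it was after release.
- **Tug test:** With the slide still at rest, I pulled the handle up. After the play the force rose from 3.5 N to 14 N and the cover stopped, so the catch had caught.
- **Release:** I lowered the cover and pushed the slide outward until the force reached 13 N at its stop. The pictures show it moved outward.
- **Lift:** I took the handle again and raised the cover with the tool turning along with it. The fingers' position gives 0.87 rad, with the bar 189 mm from the hinge line (188 mm given) and the jaws still closed on it at 11 mm.
- **Bystanders:** Comparing the first and last side pictures, 489 changed pixels turned up in the mat area. I checked only the first few, which lie where the ring stood. The spacer, knobbed weight and gauge look unmoved.

**Disagreements and limits:** The scene camera put the ring about 3 mm off along x compared with the other two. An overlay traced this to my reading of a partly hidden rim. I had no direct reading of the cover angle or the finger contact force. While holding still, the wrist force was about 6 N, mostly sideways.

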